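# Clear the mallet and screw the oil can shut

## Task

One of the two oil cans has been left with its cap unscrewed, and the mallet stands in the way in front of it. First move the mallet out of the way, standing it upright on its head in the middle of the round cork mat and letting go of it; then screw the loose cap clockwise until it is fully home. Do not knock the mallet over, and leave the other can's cap and everything else on the bench as they are.

Things in the scene. Friction and masses are not known exactly. Their poses are not given: they have to be found in the camera images.
- can: the can with the loose cap: grey steel can 118 x 126 mm, 130 mm tall, on an 18 mm plywood base 150 x 150 mm screwed to the bench (immovable); its threaded neck leans 27 degrees from vertical towards its front, the -x side, facing the robot. Origin: centre of the base's underside on the bench, z up
- cap_grip (a point): loose black screw cap: disc 58 mm across, 22 high, with a straight grip bar 62 long, 15 wide, standing 36 mm above the disc. Point: on the turning axis in the bar, 24 mm above the disc's top, 12 below the bar's top (197 mm above the bench when shut). z: turning axis, out of the can (leans 27 degrees to the can's front); x along the bar, y across it. Captive: it only turns and rises on its thread
- cap (a joint): turn of the loose cap, rad: 0 = fully home at its stop (bar in the can's front-back direction, disc down at the steel collar, no thread showing); grows counter-clockwise seen from outside (about cap_grip z) as it unscrews, to 2.8. Starts 1.5 to 2.4 open. It rises 2.5 mm per rad; turning takes about 0.12 N m of dry friction and it stays where left
- twin: the other can, of the same make and size, whose cap is fully home: grey steel can 118 x 126 mm, 130 mm tall, on an 18 mm plywood base 150 x 150 mm screwed to the bench (immovable); its threaded neck leans 27 degrees from vertical towards its front, the -x side, facing the robot. Origin: centre of the base's underside on the bench, z up
- twin_cap (a joint): turn of the other can's cap (same kind of cap), 0 = fully home; it starts at 0 and must stay shut
- mallet_grip (a point): wooden mallet standing on its head, handle up, some 130 mm in front of the loose can's centre. Point: on the handle's middle line, 38 mm below its top, 212 mm above the head's underside; z up, y along the head. Handle 28 x 28 mm square (sides along x, y), 74 to 250 mm above the underside; head 60 (x) x 110 (y) x 74 (z) mm. 0.3 to 0.55 kg
- mallet: the same mallet, origin at the centre of the head's underside, same axes
- mat: round cork mat fixed on the bench, 190 mm across, 6 mm thick, to the left or the right of the cans; origin at the centre of its underside, on the bench
- brush: bystander: round bench brush, 60 mm across, 100 mm tall, standing beside the left can
- tin: bystander: open steel tin, 68 mm across, 95 mm tall, standing beside the right can
- screwdriver: bystander: screwdriver 200 mm long lying flat on the robot's side of the cans
Mind the look-alikes: they are no part of the job. Leave any blue or pink look-alike of the mallet alone.

How it is judged:
By the outcome, as a careful person would: the job done as asked, in the order asked, and still so for the second after the job is handed in, with the robot touching nothing.
It also fails if it takes over 72 s, if anything falls off the work surface, if the arm or the gripper's body presses on something with over 40 N, if the wrist force passes 120 N, or if a joint passes its speed limit or range.

## Robot

A 6-joint arm with a two-finger parallel gripper is mounted at the origin on the work surface. World frame = base frame: x ahead of the robot, y to its left, z up, the work surface at z = 0. Lengths are in m, angles in rad, forces in N, time in s.
With the tool pointing down it reaches from about 0.35 to 0.875 m from the base axis. Payload 4.2 kg.
Tool frame: the origin (TCP) lies at the very end of the fingers, on their centre line; the grasp point (between the pads) lies behind it (r.pinch_z is the y of the grasp point in the tool frame, in m); y points along the fingers, x is the direction in which the jaws open and shut, and the axes are right-handed (so a half turn about y gives the same grasp; the last joint's range is limited). The gripper opens to 87 mm and grips with 3 to 60 N. Pads are 19 mm wide; open, the fingers measure 117 mm over their backs; the gripper's body (75 mm by 190 mm) begins 51 mm behind the grasp point.
Start: joints at [0.259, 0.385, 0.008, 0, -1.194, -0.259], TCP at [0.625, 0, 0.223] pointing down, gripper open.
Joint ranges: [-3.14, 3.14], [-1.21, 2.06], [-1.07, 1.41], [-3.16, 2.05], [-2.99, -0.16], [-3.1, 3.1]. Speed limits (rad/s): [2.79, 2.79, 3.14, 3.14, 3.14, 3.14].

## Interface

Orientations are given as [roll, pitch, yaw] about the fixed x, y, z axes, in that order (R = Rz(yaw) Ry(pitch) Rx(roll)).
In Python, from bench import r, viewer, job gives the robot as it stands.
- The arm moves only by the tool arm_command, never from a script. Its argument "commands" is a list of rows, each a list of 7 numbers: the turn, a rotation vector about the world's x, y, z in rad, then the shift along the world's x, y, z in m, then the closure, from -1 (fully open) to 1 (shut). A call has 1 to 12 rows; each row is the pose to reach, as a shift and turn from the pose measured when the call began; what a row does not reach only later rows make up. A row lasts 1/10 s, in which the tool goes at most 50 mm and 8.59 degrees, less where a joint would pass 70% of its speed; a pose out of reach is approached as far as the arm can. A call with a gripper value outside its range is refused whole. The fingers move at their own pace and stop on an object; "force" is the grip in N (left out, the last holds). Time passes only in rows, so rows that repeat a pose let the fingers close. It gives the time, the measured TCP pose, the force and the opening at its end, in the units of the state.
- r.observe(): the state, without advancing time (a new reading comes with each control period).
- viewer.read_camera(name): name is "scene" or "side" or "wrist"; returns a dict with "pixels" (420x560x3 uint8, red, green, blue), "K" (3x3 intrinsics, pixels), "k1" (the pictures are not rectified: a ray, as slopes to the right and down, at radius r is drawn at 1 + k1 r^2 times it, then the intrinsics apply), "eye" and "rotation" of the camera in the world. Camera axes: x right, y up, looking along -z (the intrinsics and any distortion apply to the point x, -y, -z); pixel columns grow to the right and rows downward; lengths in m; the calibration is good to about 2 mm. A picture is of the moment at which its call begins. There is no depth.
- job.job_done(): hands the job in, once; it reports no verdict.
The state is a dict: "time_s": time; "joint_pos": joint angles; "joint_vel": joint speeds; "joint_efforts": joint torques, N m; "position": TCP position; "orientation": TCP orientation; "contact_force": force on the tool from outside, world axes, zero at the start; "ft_torque": the same for the moment, N m; "opening": finger opening in m.
Only numpy, scipy, OpenCV 4.12 (cv2) and the standard library are available. Lean on these libraries where they do the work, as an engineer would, in place of code of your own. Each camera call takes 0.05 s, during which the arm holds its last target.

## Working session

There is one attempt and no reset: what is moved stays moved. The work goes in short steps, Python scripts to look and compute and a tool call to move; the robot and the scene stay as the last step left them, time stands still between calls to the robot, and variables do not carry over. Pictures are saved under pics/ and viewed, and the job is handed in when it is done.

Besides the shell and the picture viewer there is one more tool, called after ">>>" as name(argument=value, ...) on one line, values as JSON. arm_command: Moves the arm, as the interface text tells. Its arguments: {"type":"object","properties":{"commands":{"type":"array","items":{"type":"array","items":{"type":"number"}}},"force":{"type":"number"}},"required":["commands"]}

```bash
ls; mkdir -p pics; python3 - <<'E'
from bench import r, viewer, job
import cv2
print(r.observe(), r.pinch_z)
for n in ("scene","side","wrist"):
    d=viewer.read_camera(n)
    cv2.imwrite(f"pics/{n}0.png",d["pixels"][:,:,::-1])
    print(n,d["K"],d["k1"],d["eye"],d["rotation"])
E
```

```text
pics
{'time_s': 0.0, 'joint_pos': array([ 2.58645881e-01,  3.85543209e-01,  6.62867746e-03, -4.98641235e-04,
       -1.19403849e+00, -2.58573495e-01]), 'joint_vel': array([-2.51685703e-03, -5.19970434e-05, -1.50833306e-03,  6.67043996e-04,
        5.62734995e-04,  5.80052648e-04]), 'joint_efforts': array([ 5.69075401e-04, -3.90661991e+01,  1.87403029e+01,  4.22001421e+00,
        1.09914420e-02, -1.81494070e-04]), 'position': array([6.24385282e-01, 4.36595554e-05, 2.21468857e-01]), 'orientation': array([-1.57069272e+00, -2.20349851e-03,  3.14148097e+00]), 'contact_force': array([-0.82417004, -0.08531339,  1.13306438]), 'ft_torque': array([0.01086411, 0.04155891, 0.0025344 ]), 'opening': 0.0870773042087396} -0.0187
scene [[503.37141944   0.         285.23996377]
 [  0.         503.37141944 206.77852986]
 [  0.           0.           1.        ]] -0.16013968101073628 [ 1.4642207  -0.83911489  0.90425103] [1.02823801 0.00310518 0.91086316]
side [[405.79889778   0.         275.83974529]
 [  0.         405.79889778 219.85465968]
 [  0.           0.           1.        ]] -0.009379944149044854 [-0.01090158 -0.74506964  0.83882938] [ 0.88703573 -0.00846106 -0.65787148]
wrist [[293.74670042   0.         274.66078706]
 [  0.         293.74670042 211.00558337]
 [  0.           0.           1.        ]] -0.05566317785475556 [ 0.624056   -0.07479028  0.38360384] [-2.73744892e-01 -9.56033618e-04  3.14135722e+00]
```

View pics/scene0.png

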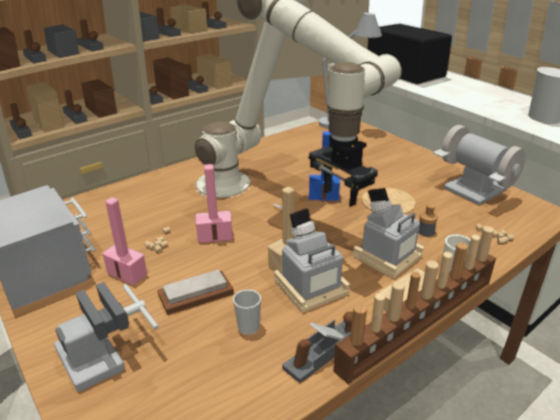

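View pics/side0.png

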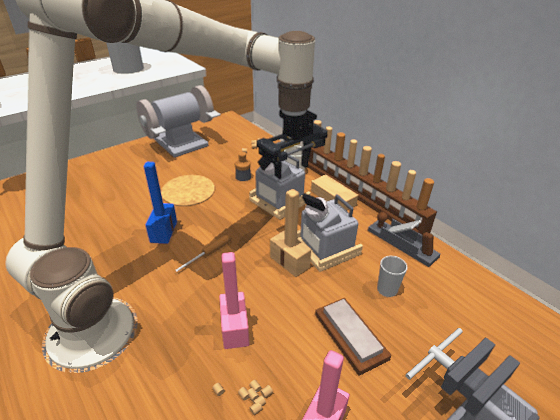

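View pics/wrist0.png

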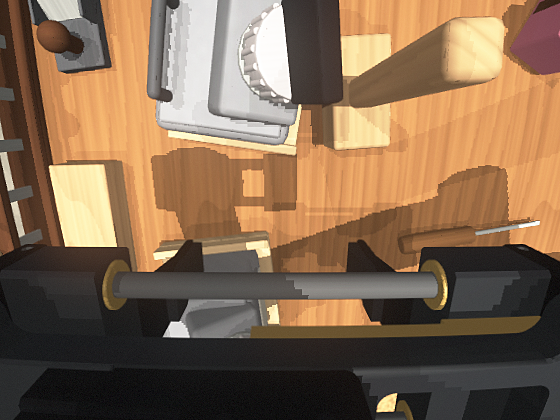

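```bash
cat > h.py <<'E'
import numpy as np, cv2
from scipy.spatial.transform import Rotation as Ro
from bench import r, viewer, job
def cam(n):
    d=viewer.read_camera(n); return d
def RM(d):
    q=np.array(d["rotation"]); return q if q.shape==(3,3) else Ro.from_euler('xyz',q).as_matrix()
def ray(d,uv):
    K=d["K"]; p=np.array([(uv[0]-K[0,2])/K[0,0],(uv[1]-K[1,2])/K[1,1]]); s=p.copy()
    for _ in range(20): s=p/(1+d["k1"]*(s@s))
    v=RM(d)@np.array([s[0],-s[1],-1]); return np.array(d["eye"]),v/np.linalg.norm(v)
def plane(d,uv,z):
    e,v=ray(d,uv); return e+v*(z-e[2])/v[2]
def tri(d1,u1,d2,u2):
    a,v=ray(d1,u1); b,w=ray(d2,u2)
    s=np.linalg.lstsq(np.c_[v,-w],b-a,rcond=None)[0]
    p,q=a+v*s[0],b+w*s[1]; return (p+q)/2,np.linalg.norm(p-q)
def proj(d,P):
    c=RM(d).T@(np.array(P)-d["eye"]); s=np.array([c[0],-c[1]])/-c[2]; s=s*(1+d["k1"]*(s@s))
    return np.array([d["K"][0,0]*s[0]+d["K"][0,2],d["K"][1,1]*s[1]+d["K"][1,2]])
def save(d,name,box=None,f=1):
    im=d["pixels"][:,:,::-1]
    if box: im=im[box[1]:box[3],box[0]:box[2]]
    cv2.imwrite("pics/"+name,cv2.resize(im,None,fx=f,fy=f,interpolation=cv2.INTER_CUBIC))
E
python3 - <<'E'
from h import *
import pickle
d={n:cam(n) for n in("scene","side","wrist")}
pickle.dump(d,open("d0.pkl","wb"))
save(d["scene"],"s1.png",(240,170,440,310),4)
save(d["side"],"s2.png",(220,140,380,280),5)
print(plane(d["side"],(188,190),.006),plane(d["scene"],(388,202),.006))
# tops of handle, rough
print(tri(d["scene"],(288,190),d["side"],(292,193)))
E
```

```text
[0.47293495 0.38130098 0.006     ] [0.48359622 0.37763702 0.006     ]
(array([ 0.53599383, -0.11206419,  0.24585671]), np.float64(9.496469720659036e-05))
```

View pics/s1.png

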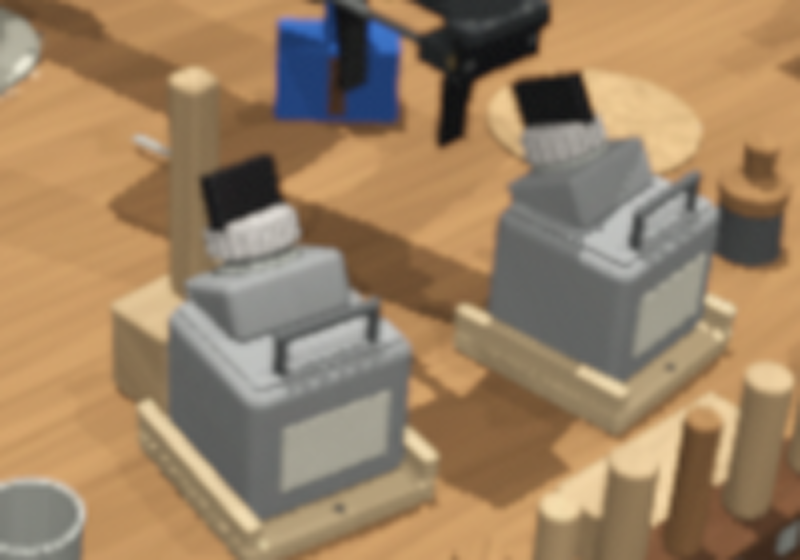

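View pics/s2.png

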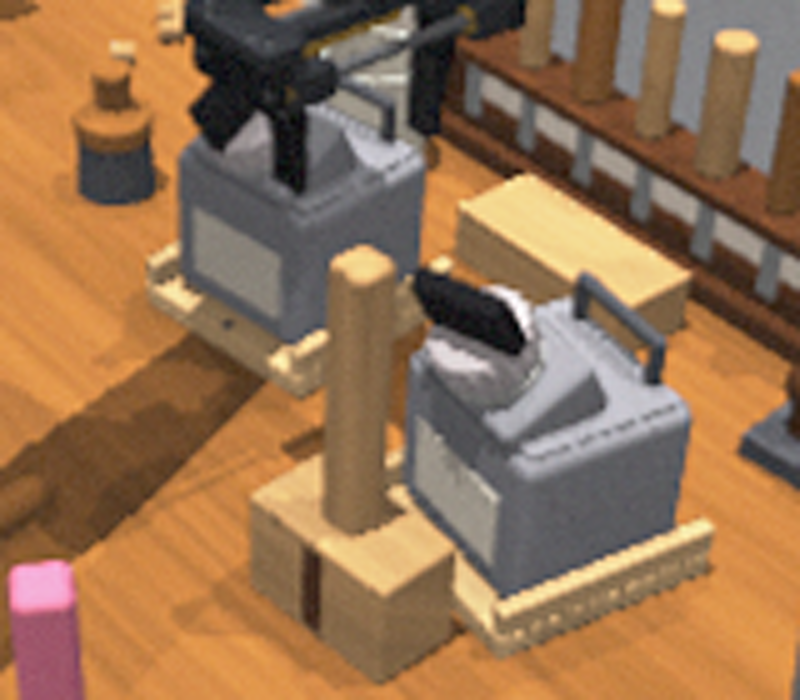

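```bash
python3 - <<'E'
from h import *
import pickle
d=pickle.load(open("d0.pkl","rb")); S,C=d["side"],d["scene"]
sc=lambda x,y:(220+x/5,140+y/5)
cc=lambda x,y:(240+x/4,170+y/4)
def seg(n,a,b): 
    v=b-a; print(n,a.round(4),b.round(4),"len",np.linalg.norm(v[:2]).round(4),"ang",np.degrees(np.arctan2(v[1],v[0])).round(1))
h=[plane(S,sc(*p),.074) for p in((252,500),(382,592),(452,545))]
seg("head",h[0],h[1]);seg("head",h[1],h[2]); print("centre",(h[0]+h[2])/2)
print("handletop side",plane(S,sc(362,263),.25),"scene",plane(C,cc(194,80),.25))
b=[plane(S,sc(*p),.018) for p in((413,487),(505,590),(675,525))]
seg("can",b[0],b[1]);seg("can",b[1],b[2]);print((b[0]+b[2])/2)
b=[plane(C,cc(*p),.018) for p in((172,400),(258,510),(403,450))]
seg("canC",b[0],b[1]);seg("canC",b[1],b[2]);print((b[0]+b[2])/2)
b=[plane(S,sc(*p),.0) for p in((497,652),(712,568))]
seg("base",*b)
b=[plane(C,cc(*p),.0) for p in((262,558),(435,492))]
seg("baseC",*b)
# mat
for n,D,box in(("side",S,(150,165,225,215)),("scene",C,(355,180,425,215))):
    im=cv2.cvtColor(D["pixels"][box[1]:box[3],box[0]:box[2]],cv2.COLOR_RGB2HSV)
    print(n,im[10:50:8,10:60:10].tolist() if n=="side" else "")
save(S,"mat.png",(140,150,280,220),5)
save(C,"matC.png",(340,170,440,230),7)
E
```

```text
head [ 0.5011 -0.0681  0.074 ] [ 0.5122 -0.1686  0.074 ] len 0.1012 ang -83.7
head [ 0.5122 -0.1686  0.074 ] [ 0.5663 -0.1638  0.074 ] len 0.0544 ang 5.1
centre [ 0.53370853 -0.11591591  0.074     ]
handletop side [ 0.53403912 -0.11582565  0.25      ] scene [ 0.54260945 -0.11552099  0.25      ]
can [ 0.6238 -0.0683  0.018 ] [ 0.6079 -0.168   0.018 ] len 0.101 ang -99.0
can [ 0.6079 -0.168   0.018 ] [ 0.7263 -0.1887  0.018 ] len 0.1202 ang -10.0
[ 0.67504128 -0.12849291  0.018     ]
canC [ 0.5709 -0.1574  0.018 ] [ 0.6984 -0.1841  0.018 ] len 0.1303 ang -11.8
canC [ 0.6984 -0.1841  0.018 ] [ 0.7125 -0.0668  0.018 ] len 0.1182 ang 83.2
[ 0.64170675 -0.11208051  0.018     ]
base [ 0.5838 -0.1895  0.    ] [ 0.7325 -0.2163  0.    ] len 0.1511 ang -10.2
baseC [ 0.7209 -0.1989  0.    ] [ 0.7436 -0.0646  0.    ] len 0.1362 ang 80.4
side [[[15, 177, 219], [14, 163, 220], [14, 171, 212], [17, 140, 231], [15, 156, 222]], [[15, 175, 224], [22, 125, 244], [19, 130, 242], [17, 141, 230], [19, 135, 240]], [[167, 40, 101], [19, 137, 238], [20, 131, 243], [20, 132, 242], [21, 125, 244]], [[110, 195, 93], [19, 133, 242], [20, 131, 244], [20, 136, 243], [20, 131, 242]], [[109, 215, 108], [109, 218, 171], [15, 168, 200], [14, 165, 202], [14, 167, 203]]]
scene
```

View pics/mat.png

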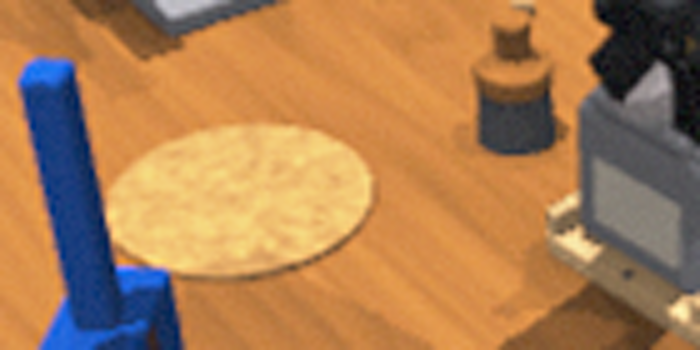

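View pics/matC.png

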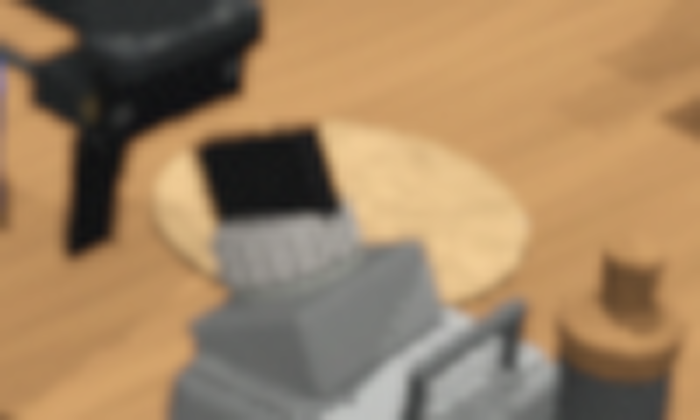

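```bash
python3 - <<'E'
from h import *
import pickle
from scipy.optimize import least_squares
d=pickle.load(open("d0.pkl","rb"))
for n,box in(("side",(155,165,225,215)),("scene",(355,180,425,215))):
    D=d[n]; im=cv2.cvtColor(D["pixels"],cv2.COLOR_RGB2HSV)
    c=im[...,0].astype(int); 
    if n=="scene": print(im[195,405],im[185,420])
    m=((im[...,1]<(152 if n=="side" else 115))&(im[...,2]>205)).astype(np.uint8)
    z=np.zeros_like(m); z[box[1]:box[3],box[0]:box[2]]=m[box[1]:box[3],box[0]:box[2]]
    z=cv2.morphologyEx(z,cv2.MORPH_CLOSE,np.ones((3,3)))
    z=cv2.morphologyEx(z,cv2.MORPH_OPEN,np.ones((3,3)))
    k=max(cv2.findContours(z,cv2.RETR_EXTERNAL,cv2.CHAIN_APPROX_NONE)[0],key=cv2.contourArea)[:,0]
    P=np.array([plane(D,p,.006)[:2] for p in cv2.convexHull(k)[:,0].astype(float)])
    f=least_squares(lambda q:np.hypot(*(P-q[:2]).T)-q[2],[.47,.38,.095],loss="soft_l1",f_scale=.002)
    print(n,f.x,np.abs(f.fun).max(),k.min(0),k.max(0))
for x in(-.0435,.0435):
  P=r.observe()["position"]+[x,0,0]; print([proj(d[n],P).round(1) for n in("scene","side")])
save(d["side"],"tipS.png",(240,120,340,200),7);save(d["scene"],"tipC.png",(300,140,400,220),7)
E
```

```text
side [0.47544053 0.38977436 0.09403035] 0.002556367089399547 [161 175] [214 204]
[ 18  97 233] [ 15 128 192]
scene [0.48962551 0.43295859 0.06204119] 0.02853601058721946 [387 187] [415 211]
[array([330. , 191.6]), array([278.7, 175.5])]
[array([352. , 204.3]), array([302.4, 165.6])]
```

View pics/tipC.png

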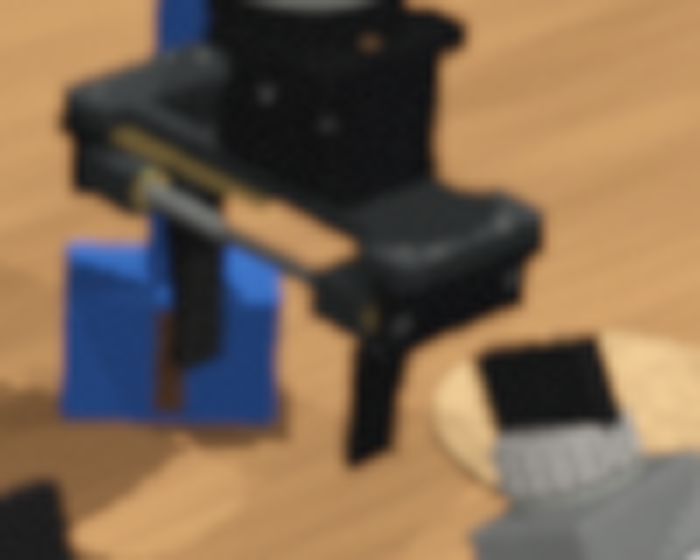

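View pics/tipS.png

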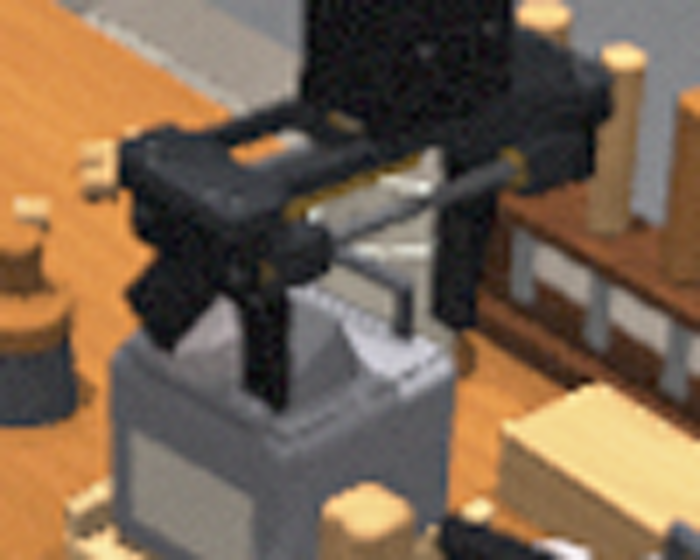

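Candidates for the mallet are the natural-wood one at scene (288,215) / side (291,230), the pink ones at scene (212,205) and (118,240), and the blue one at scene (325,170) / side (155,210). I choose the natural-wood one. It stands in front of the right-hand can, and the close crops confirm it. That can's bar is turned crosswise, while the twin's bar points front to back. The mat is at side (188,190). Next I go above the mallet.

>>> arm_command(commands=[[0,0,-0.15,-0.01,-0.01,0.03,-1],[0,0,-0.3,-0.02,-0.03,0.06,-1],[0,0,-0.45,-0.03,-0.045,0.09,-1],[0,0,-0.6,-0.04,-0.06,0.1,-1],[0,0,-0.75,-0.05,-0.075,0.1,-1],[0,0,-0.9,-0.06,-0.09,0.1,-1],[0,0,-1.05,-0.07,-0.1,0.1,-1],[0,0,-1.2,-0.08,-0.105,0.1,-1],[0,0,-1.35,-0.09,-0.113,0.1,-1],[0,0,-1.48,-0.09,-0.113,0.1,-1],[0,0,-1.48,-0.09,-0.113,0.1,-1]])

```text
time_s: 1.4
position: [0.5345, -0.1132, 0.3224]
orientation: [-1.571, -0.001, 1.661]
contact_force: [1.1, -0.4, 0.5]
opening: 0.0868
```

```bash
python3 - <<'E'
from h import *
import pickle
d={n:cam(n) for n in("scene","side","wrist")}
pickle.dump(d,open("d1.pkl","wb"))
o=r.observe();print(o["position"],o["orientation"],o["joint_pos"])
save(d["wrist"],"w1.png")
save(d["side"],"s3.png",(220,120,380,240),5)
E
```

```text
[ 0.53490115 -0.11284377  0.32210498] [-1.57065987e+00 -7.88747598e-04  1.66403741e+00] [ 8.82691726e-02  1.95975384e-01 -9.33786791e-03 -8.04942438e-04
 -1.36562351e+00 -1.56566031e+00]
```

View pics/w1.png

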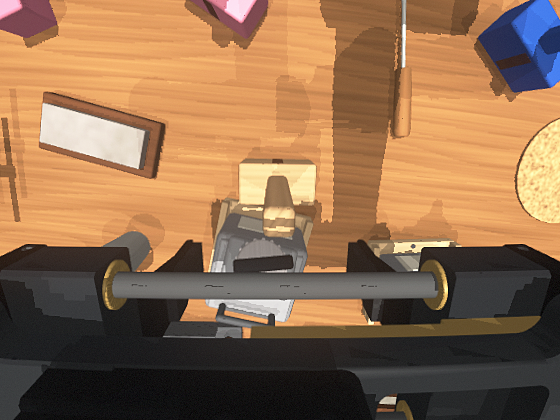

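View pics/s3.png

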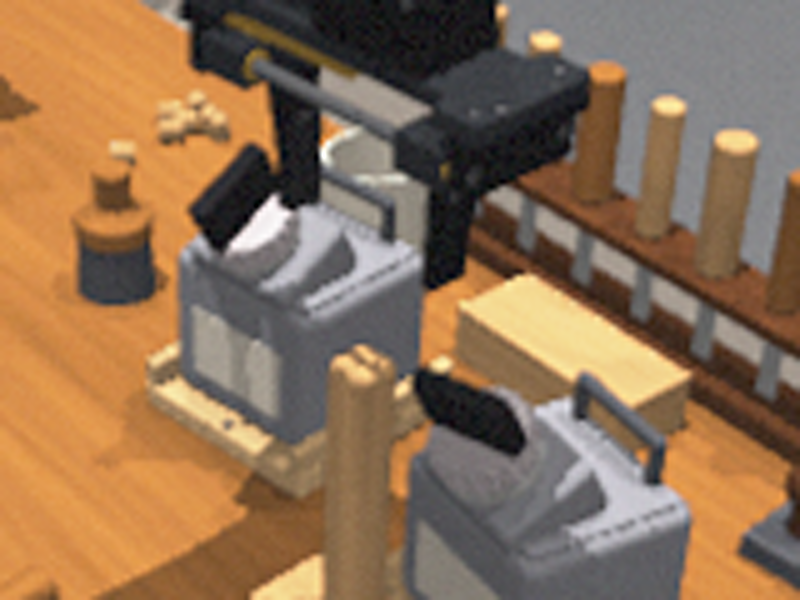

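```bash
python3 - <<'E'
from h import *
import pickle
d=pickle.load(open("d1.pkl","rb"))["wrist"]
save(d,"w1c.png",(200,150,340,260),5.5)
E
```

```text
(no output)
```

View pics/w1c.png

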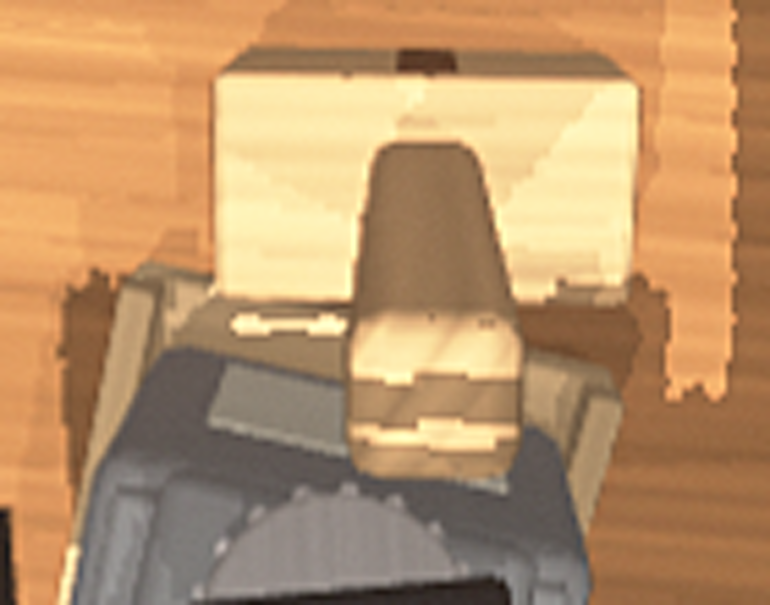

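```bash
python3 - <<'E'
from h import *
import pickle
D=pickle.load(open("d1.pkl","rb")); d=D["wrist"]
f=lambda p:(200+p[0]/5.5-.4,150+p[1]/5.5-.4)
h=np.array([plane(d,f(p),.074) for p in((217,75),(640,80),(632,300),(215,298))])
print(h.round(4),h.mean(0))
t=np.array([plane(d,f(p),.25) for p in((350,313),(523,313),(520,475),(352,475))])
print(t.round(4),t.mean(0))
for q in (h,t):
  v=q[1]-q[0]; print(np.degrees(np.arctan2(v[1],v[0])),np.linalg.norm(v),np.linalg.norm(q[2]-q[1]))
# mat in wrist view
im=cv2.cvtColor(d["pixels"],cv2.COLOR_RGB2HSV);print(im[170,540],im[230,500])
E
```

```text
[[ 0.5116 -0.1656  0.074 ]
 [ 0.5029 -0.0589  0.074 ]
 [ 0.5601 -0.0535  0.074 ]
 [ 0.5698 -0.1625  0.074 ]] [ 0.53610543 -0.11012577  0.074     ]
[[ 0.5232 -0.1242  0.25  ]
 [ 0.5208 -0.0983  0.25  ]
 [ 0.5465 -0.0959  0.25  ]
 [ 0.549  -0.1217  0.25  ]] [ 0.53486083 -0.11002099  0.25      ]
94.69181174746528 0.10700730258369537 0.05749572279244559
95.36096573867437 0.025955227450723865 0.025891432511842807
[ 27  77 254] [ 13 150 213]
```

>>> arm_command(commands=[[0,0,0,0,0.003,-0.03,-1],[0,0,0,0,0.003,-0.06,-1],[0,0,0,0,0.003,-0.09,-1],[0,0,0,0,0.003,-0.115,-1],[0,0,0,0,0.003,-0.129,-1],[0,0,0,0,0.003,-0.129,-1],[0,0,0,0,0.003,-0.129,0.3],[0,0,0,0,0.003,-0.129,1],[0,0,0,0,0.003,-0.129,1],[0,0,0,0,0.003,-0.129,1],[0,0,0,0,0.003,-0.129,1],[0,0,0,0,0.003,-0.129,1]], force=35)

```text
time_s: 2.75
position: [0.5349, -0.1099, 0.1934]
orientation: [-1.571, -0.001, 1.664]
contact_force: [-0.8, 1.4, -0.1]
opening: 0.0472
```

```bash
python3 - <<'E'
from h import *
import pickle
d={n:cam(n) for n in("scene","side","wrist")}
pickle.dump(d,open("d2.pkl","wb"))
o=r.observe();print(o["position"],o["orientation"],o["contact_force"],o["opening"])
D=pickle.load(open("d1.pkl","rb"))
S=D["side"]
# blue mallet head / handle top positions
im=cv2.cvtColor(S["pixels"],cv2.COLOR_RGB2HSV); m=((im[...,0]>105)&(im[...,0]<125)&(im[...,1]>150)).astype(np.uint8); m[:,:100]=0;m[:,240:]=0
ys,xs=np.nonzero(m); print(xs.min(),xs.max(),ys.min(),ys.max())
t=ys<ys.min()+4; print("blue top",plane(S,(xs[t].mean(),ys[t].mean()),.25))
print("blue head front",plane(S,(xs[ys>ys.max()-2].mean(),ys.max()),0))
save(S,"blue.png",(130,140,260,260),5)
E
```

```text
[ 0.53489985 -0.10987948  0.19316206] [-1.57075963e+00 -7.77503469e-04  1.66405084e+00] [ 0.0502562  -0.69140425  0.54347347] 0.03489874124097196
144 176 162 242
blue top [0.30719741 0.22754075 0.25      ]
blue head front [0.27462296 0.1950548  0.        ]
```

View pics/blue.png

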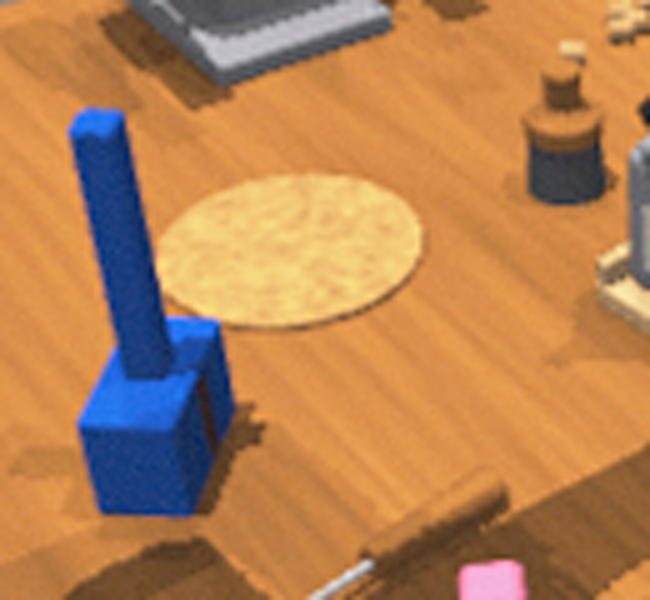

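>>> arm_command(commands=[[0,0,0,0,0,0,1],[0,0,0,0,0,0,1],[0,0,0,0,0,0,1],[0,0,0,0,0,0,1],[0,0,0,0,0,0.01,1],[0,0,0,0,0,0.025,1],[0,0,0,0,0,0.045,1],[0,0,0,0,0,0.06,1],[0,0,0,0,0,0.07,1],[0,0,0,0,0,0.07,1]])

```text
time_s: 3.9
position: [0.5355, -0.1099, 0.2646]
orientation: [-1.574, -0.001, 1.664]
contact_force: [0.8, -0.3, -4.4]
opening: 0.0274
```

```bash
python3 - <<'E'
from h import *
d=cam("side");save(d,"s4.png")
o=r.observe();print(o["position"],o["orientation"],o["contact_force"],o["opening"])
E
```

```text
[ 0.53487803 -0.10974199  0.26327467] [-1.57133081e+00 -1.27657151e-03  1.66385853e+00] [-1.37261943 -0.31982    -4.0594451 ] 0.02807984362985303
```

View pics/s4.png

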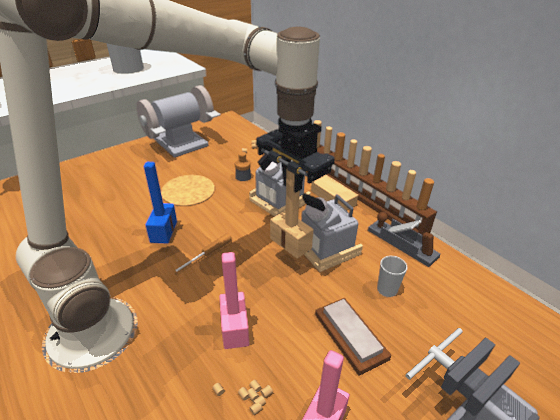

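>>> arm_command(commands=[[0,0,0,-0.02,0,0.005,1],[0,0,0,-0.05,0.015,0.005,1],[0,0,0,-0.065,0.04,0.005,1],[0,0,0,-0.065,0.075,0.005,1],[0,0,0,-0.065,0.115,0.005,1],[0,0,0,-0.065,0.155,0.005,1],[0,0,0,-0.065,0.195,0.005,1],[0,0,0,-0.065,0.235,0.005,1],[0,0,0,-0.063,0.265,0.005,1],[0,0,0,-0.06,0.285,0.005,1],[0,0,0,-0.06,0.29,0.005,1],[0,0,0,-0.06,0.29,0.005,1]])

```text
time_s: 5.15
position: [0.4746, 0.1802, 0.2674]
orientation: [-1.569, -0.0, 1.664]
contact_force: [-0.8, 0.2, -3.4]
opening: 0.0283
```

```bash
python3 - <<'E'
from h import *
import pickle
d={n:cam(n) for n in("scene","side","wrist")}
pickle.dump(d,open("d3.pkl","wb"))
save(d["side"],"s5.png");save(d["wrist"],"w5.png")
o=r.observe();print(o["position"],o["orientation"],o["contact_force"],o["opening"])
E
```

```text
[0.47466556 0.17912049 0.26803589] [-1.57045489e+00 -6.49174513e-04  1.66266901e+00] [ 0.38984145 -0.00603394 -2.84751537] 0.02778333068320642
```

View pics/s5.png

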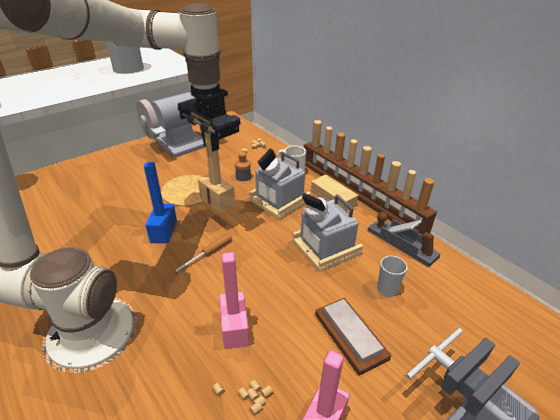

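View pics/w5.png

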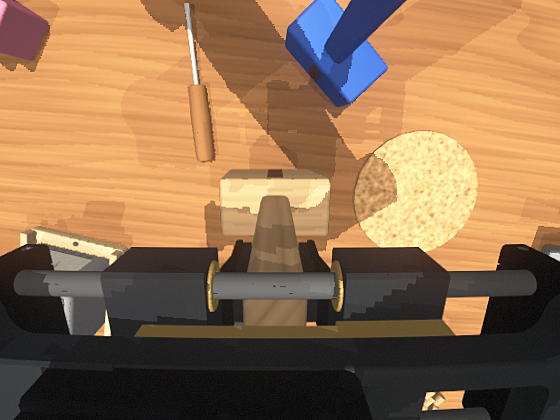

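```bash
python3 - <<'E'
from h import *
import pickle
from scipy.optimize import least_squares
d=pickle.load(open("d3.pkl","rb"))["wrist"]
im=cv2.cvtColor(cv2.medianBlur(d["pixels"],5),cv2.COLOR_RGB2HSV)
m=((im[...,0]>19)&(im[...,0]<32)).astype(np.uint8);m[:,:340]=0;m[:110]=0;m[248:]=0
m=cv2.morphologyEx(m,cv2.MORPH_OPEN,np.ones((5,5)))
k=max(cv2.findContours(m,cv2.RETR_EXTERNAL,cv2.CHAIN_APPROX_NONE)[0],key=cv2.contourArea)
h=cv2.convexHull(k)[:,0].astype(float); h=h[h[:,1]<245]
P=np.array([plane(d,p,.006)[:2] for p in h])
f=least_squares(lambda q:np.hypot(*(P-q[:2]).T)-q[2],[.47,.38,.095],loss="soft_l1",f_scale=.002)
print(f.x,np.abs(f.fun).max(),len(h),h.min(0),h.max(0))
for p in((355,190),(477,185),(423,130),(415,252)): 
  q=plane(d,p,.006)[:2];print(q,np.hypot(*(q-f.x[:2])))
E
```

```text
[0.4751879  0.39150096 0.09344431] 0.0038820959701069274 25 [362. 131.] [476. 243.]
[0.47615201 0.29762804] 0.09387787644175136
[0.45065039 0.48178842] 0.09356235664818248
[0.38113127 0.38069732] 0.09467506864726571
[0.56585246 0.41003466] 0.09253950812219425
```

>>> arm_command(commands=[[0,0,0,0,0.02,0,1],[0,0,0,0,0.05,0,1],[0,0,0,0,0.085,0,1],[0,0,0,0,0.12,0,1],[0,0,0,0,0.155,0,1],[0,0,0,0,0.185,0,1],[0,0,0,0,0.205,0,1],[0,0,0,0,0.212,0,1],[0,0,0,0,0.212,-0.01,1],[0,0,0,0,0.212,-0.03,1],[0,0,0,0,0.212,-0.045,1],[0,0,0,0,0.212,-0.055,1]])

```text
time_s: 6.5
position: [0.4742, 0.3887, 0.2112]
orientation: [-1.568, 0.002, 1.661]
contact_force: [0.3, -0.6, -2.9]
opening: 0.0278
```

```bash
python3 - <<'E'
from h import *
d=cam("side");save(d,"s6.png",(130,80,270,220),4)
o=r.observe();print(o["position"],o["orientation"],o["contact_force"],o["opening"])
E
```

```text
[0.47380343 0.3885784  0.20986243] [-1.56628188  0.00271186  1.66064   ] [-1.2483472  -0.51264061 -5.23576702] 0.027663523206409416
```

View pics/s6.png

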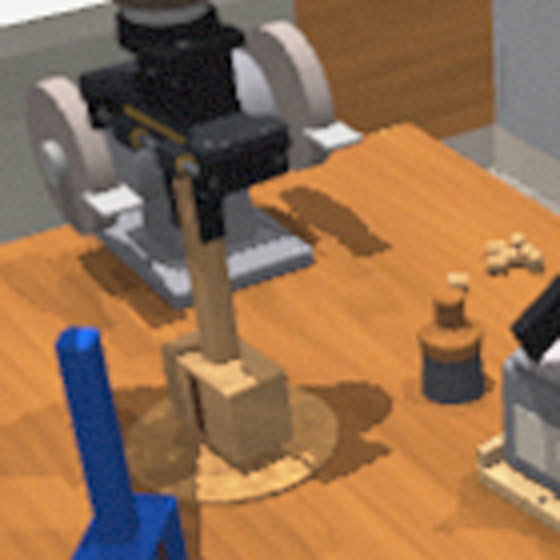

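>>> arm_command(commands=[[0,0,0,0.001,0.002,-0.003,1],[0,0,0,0.001,0.002,-0.006,1],[0,0,0,0.001,0.002,-0.008,1],[0,0,0,0.001,0.002,-0.01,1],[0,0,0,0.001,0.002,-0.01,1]])

```text
time_s: 7.05
position: [0.4747, 0.3906, 0.1999]
orientation: [-1.566, 0.003, 1.661]
contact_force: [-0.8, -0.7, -2.6]
opening: 0.0281
```

```bash
python3 - <<'E'
from h import *
o=r.observe();print(o["position"],o["orientation"],o["contact_force"],o["opening"])
E
```

```text
[0.47473513 0.3906423  0.19988551] [-1.56629575  0.00262268  1.6608535 ] [-0.82355582 -0.73171462 -2.60038163] 0.028085447062509684
```

>>> arm_command(commands=[[0,0,0,0,0,-0.001,1],[0,0,0,0,0,-0.0015,1],[0,0,0,0,0,-0.0015,1]])

```text
time_s: 7.35
position: [0.475, 0.3908, 0.1993]
orientation: [-1.567, 0.002, 1.661]
contact_force: [0.3, -1.7, 1.3]
opening: 0.0279
```

```bash
python3 - <<'E'
from h import *
for i in range(3):
  d=cam("side" if i%2==0 else "scene");save(d,f"s7{i}.png",(130,80,270,220) if i%2==0 else (320,80,440,220),4)
  o=r.observe();print(o["position"],o["orientation"],o["contact_force"],o["opening"])
E
```

```text
[0.47495039 0.39079777 0.1993012 ] [-1.56729943  0.00198131  1.66106382] [-1.08192082  0.33751574  1.36189849] 0.02779484142016768
[0.47496474 0.3907858  0.19932277] [-1.56734326  0.00196577  1.66105146] [-1.41433617 -0.13259719  1.85412165] 0.028175585211988274
[0.47497511 0.39076627 0.19931717] [-1.56733793  0.00197723  1.66102615] [-0.87083137 -0.88981825  2.19171328] 0.02785704704639371
```

View pics/s70.png

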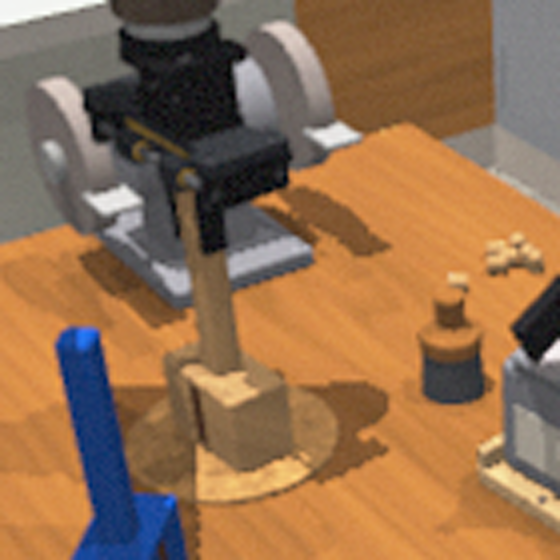

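View pics/s71.png

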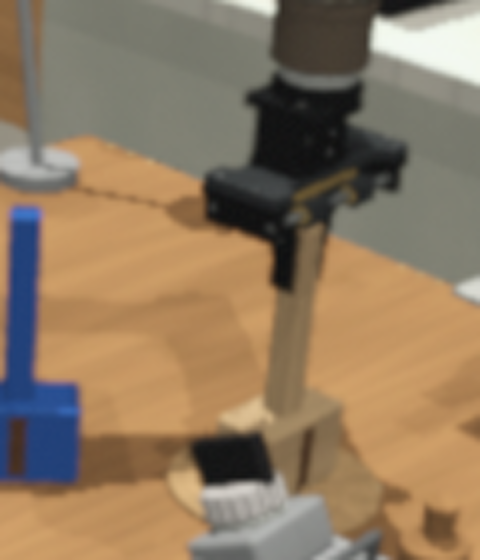

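Force went from -4 N to +2 N at z 0.1993, so the mallet rests on the mat. Releasing and backing off straight up.

>>> arm_command(commands=[[0,0,0,0,0,0,0.2],[0,0,0,0,0,0,0],[0,0,0,0,0,0,-0.5],[0,0,0,0,0,0,-1],[0,0,0,0,0,0,-1],[0,0,0,0,0,0,-1],[0,0,0,0,0,0,-1]])

```text
time_s: 8.2
position: [0.475, 0.3908, 0.1993]
orientation: [-1.567, 0.002, 1.661]
contact_force: [0.0, 0.1, -0.1]
opening: 0.0749
```

```bash
python3 - <<'E'
from h import *
o=r.observe();print(o["position"],o["contact_force"],o["opening"])
E
```

```text
[0.47501043 0.39078829 0.19926861] [ 0.01887241  0.12393664 -0.10380735] 0.07488749027668735
```

>>> arm_command(commands=[[0,0,0,0,0,0.01,-1],[0,0,0,0,0,0.035,-1],[0,0,0,0,0,0.07,-1],[0,0,0,0,0,0.105,-1],[0,0,0,0,0,0.13,-1],[0,0,0,0,0,0.15,-1],[0,0,0,0,0,0.15,-1]])

```text
time_s: 8.9
position: [0.476, 0.3915, 0.3539]
orientation: [-1.574, -0.003, 1.661]
contact_force: [0.0, -0.8, 0.5]
opening: 0.087
```

```bash
python3 - <<'E'
from h import *
import pickle
d={n:cam(n) for n in("scene","side","wrist")}
pickle.dump(d,open("d4.pkl","wb"))
save(d["side"],"s8.png",(220,120,380,260),5);save(d["wrist"],"w8.png")
o=r.observe();print(o["position"],o["orientation"],o["joint_pos"])
E
```

```text
[0.47455807 0.39054695 0.34843409] [-1.56592223  0.00261573  1.66094013] [ 9.50592299e-01  3.16027196e-01  2.15536553e-01 -1.99859989e-03
 -1.47546733e+00 -2.43105582e+00]
```

View pics/w8.png

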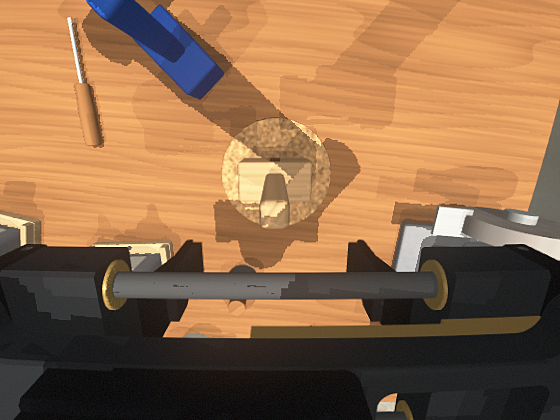

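View pics/s8.png

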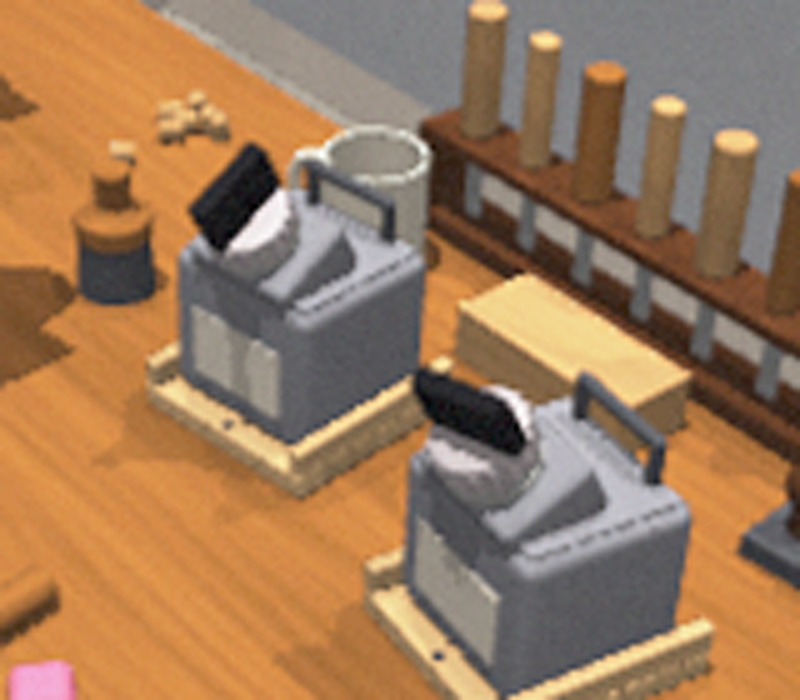

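>>> arm_command(commands=[[0,0,0,0,-0.03,0,-1],[0,0,0,0,-0.075,0,-1],[0,0,0,0,-0.12,0,-1],[0,0,0,0,-0.165,0,-1],[0,0,0,0,-0.21,0,-1],[0,0,0,0,-0.255,0,-1],[0,0,0,0,-0.3,0,-1],[0,0,0,0,-0.345,0,-1],[0,0,0,0,-0.39,0,-1],[0,0,0,0,-0.43,0,-1],[0,0,0,0,-0.47,0,-1],[0,0,0,0,-0.48,0,-1]])

```text
time_s: 10.25
position: [0.4735, -0.0923, 0.3471]
orientation: [-1.563, 0.003, 1.657]
contact_force: [0.5, 0.6, -0.1]
opening: 0.0872
```

```bash
python3 - <<'E'
from h import *
import pickle
d={n:cam(n) for n in("scene","side","wrist")}
pickle.dump(d,open("d5.pkl","wb"))
save(d["wrist"],"w9.png");save(d["wrist"],"w9c.png",(180,140,340,260),5);save(d["scene"],"c9.png",(240,150,440,310),4)
o=r.observe();print(o["position"],o["orientation"],o["joint_pos"])
E
```

```text
[ 0.47417159 -0.08964206  0.34740872] [-1.5639537   0.00230789  1.65953015] [ 0.15192914  0.07326354 -0.09447437  0.00189554 -1.41003343 -1.63430949]
```

View pics/w9.png

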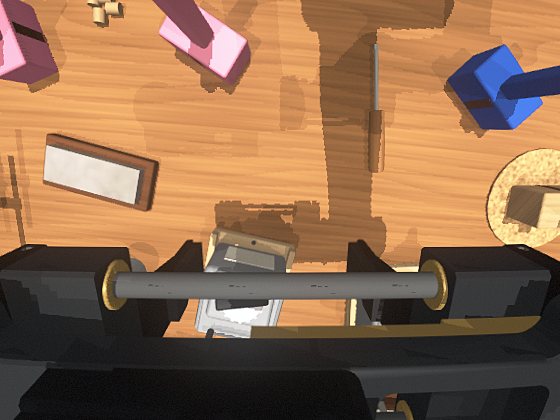

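View pics/c9.png

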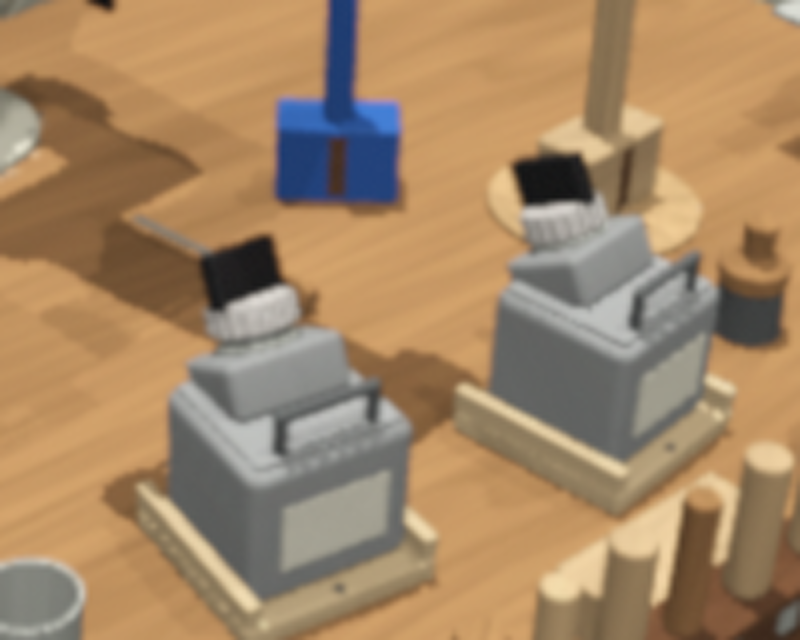

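```bash
python3 - <<'E'
from h import *
import pickle
d1=pickle.load(open("d1.pkl","rb"));w=d1["wrist"];s=d1["side"]
save(w,"w1d.png",(200,195,320,330),5)
print(tri(w,(262,264),s,(314,202.4)))
# base edges in the w9 view
d=pickle.load(open("d5.pkl","rb"))["wrist"];save(d,"w9d.png",(170,210,330,340),5)
E
```

```text
(array([ 0.60567801, -0.12147075,  0.19001524]), np.float64(0.0020846772349170403))
```

View pics/w1d.png

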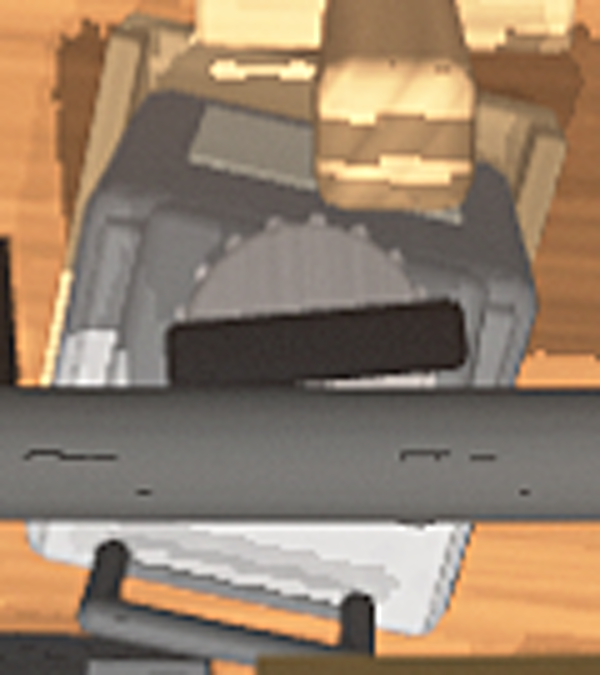

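View pics/w9d.png

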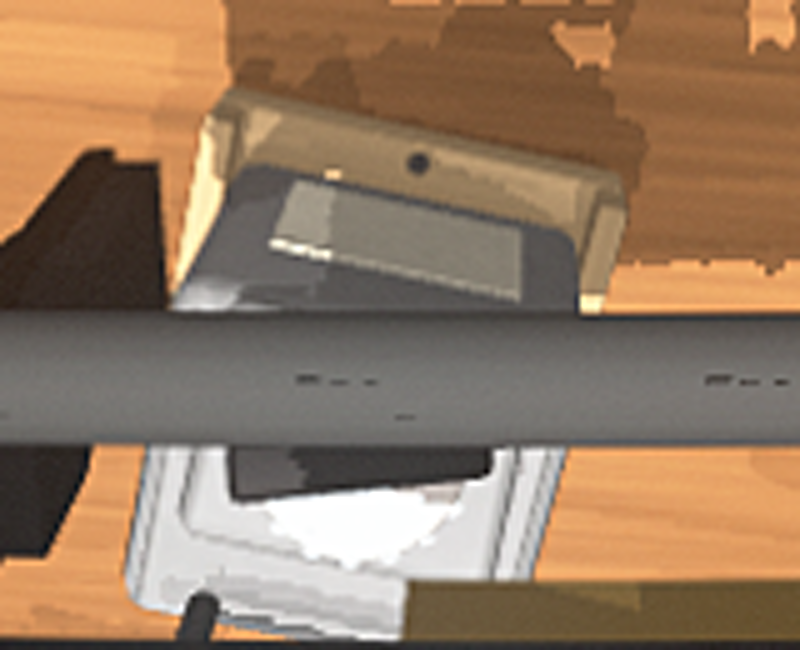

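```bash
python3 - <<'E'
from h import *
import pickle
w=pickle.load(open("d1.pkl","rb"))["wrist"];d=pickle.load(open("d5.pkl","rb"))["wrist"]
f=lambda p,o:(o[0]+p[0]/5-.4,o[1]+p[1]/5-.4)
A=[plane(d,f(p,(170,210)),.018) for p in((240,92),(625,178),(418,160))]
v=A[1]-A[0];print(A,np.linalg.norm(v),np.degrees(np.arctan2(v[1],v[0]))-90)
A0=[plane(d,f(p,(170,210)),.018) for p in((243,165),(575,235))]
v=A0[1]-A0[0];print("body",np.linalg.norm(v),np.degrees(np.arctan2(v[1],v[0]))-90)
B=np.array([plane(w,f(p,(200,195)),.212) for p in((170,325),(460,300),(467,365),(172,387))])
v=B[1]-B[0];v2=B[2]-B[3]
print("bar top",B.mean(0),np.linalg.norm(v),np.linalg.norm(v2),np.linalg.norm(B[1]-B[2]),[np.degrees(np.arctan2(x[1],x[0])) for x in(v,v2)])
yaw=np.radians(-10); C=np.array([.671,-.129])
fr=np.array([-np.cos(yaw),-np.sin(yaw)])
print("bar top rel can: front",(B.mean(0)[:2]-C)@fr,"lat",(B.mean(0)[:2]-C)@[-fr[1],fr[0]])
E
```

```text
[array([ 0.57521876, -0.18496579,  0.018     ]), array([ 0.59553036, -0.04589427,  0.018     ]), array([ 0.59520855, -0.12040458,  0.018     ])] 0.140546968925618 -8.30938395845125
body 0.12242573572360485 -7.714662557260397
bar top [ 0.59320273 -0.12009284  0.212     ] 0.0589166070419027 0.06069345513995935 0.01453843536230104 [np.float64(100.77183623808136), np.float64(100.13114114998282)]
bar top rel can: front 0.07816206983083847 lat 0.004737516842849762
```

>>> arm_command(commands=[[-0.015,-0.1,0,0,0,0,-1],[-0.03,-0.2,0,0,-0.005,0,-1],[-0.045,-0.3,0,0.01,-0.01,0,-1],[-0.06,-0.4,0,0.02,-0.015,-0.01,-1],[-0.074,-0.465,0,0.04,-0.02,-0.025,-1],[-0.074,-0.465,0,0.065,-0.024,-0.045,-1],[-0.074,-0.465,0,0.083,-0.024,-0.064,-1],[-0.074,-0.465,0,0.083,-0.024,-0.064,-1],[-0.074,-0.465,0,0.083,-0.024,-0.064,-1]])

```text
time_s: 11.3
position: [0.5571, -0.1124, 0.2827]
orientation: [-2.021, 0.113, 1.635]
contact_force: [-0.1, -0.4, 0.4]
opening: 0.0868
```

```bash
python3 - <<'E'
from h import *
import pickle
d={n:cam(n) for n in("side","wrist")}
pickle.dump(d,open("d6.pkl","wb"))
save(d["wrist"],"w10.png");save(d["wrist"],"w10c.png",(190,150,350,270),5)
o=r.observe();print(o["position"],o["orientation"],o["joint_pos"]);print(Ro.from_euler('xyz',o["orientation"]).as_matrix())
E
```

```text
[ 0.55724252 -0.11279631  0.28439634] [-2.0240824   0.11290639  1.6338049 ] [ 0.15753895  0.02279604 -0.47254326  0.2390999  -0.64389668 -1.79944699]
[[-0.06256597  0.44343095 -0.89412219]
 [ 0.99166109 -0.07351319 -0.10584936]
 [-0.11266665 -0.89328876 -0.4351338 ]]
```

View pics/w10.png

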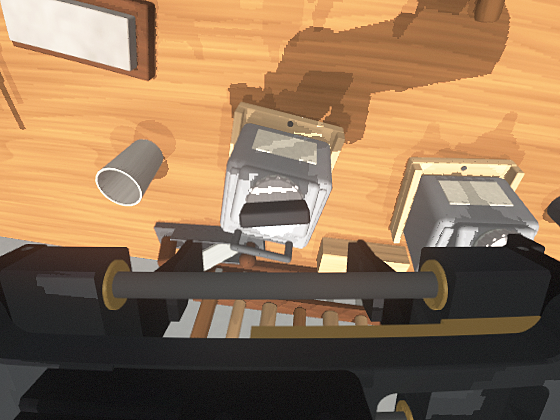

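View pics/w10c.png

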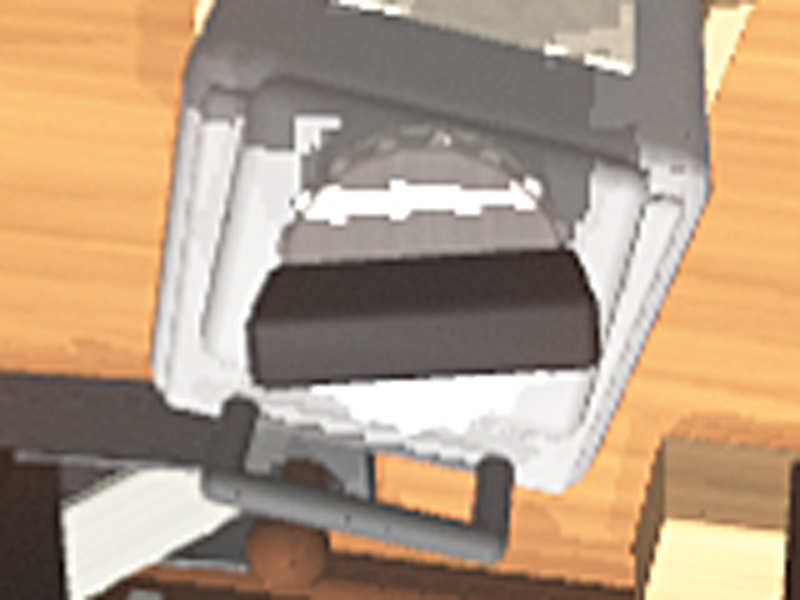

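```bash
python3 - <<'E'
from h import *
import pickle
d=pickle.load(open("d6.pkl","rb"))["wrist"]
save(d,"w10b.png",(215,90,355,160),5)
f=lambda p:(190+p[0]/5-.4,150+p[1]/5-.4)
def yawof(a,b):
    v=b-a; return np.degrees(np.arctan2(v[1],v[0]))-90, np.linalg.norm(v)
print("handle",yawof(plane(d,f((205,490)),.17),plane(d,f((505,552)),.17)))
for yw in(-9,-10.5):
  y=np.radians(yw);e1=np.array([np.cos(y)*.891,np.sin(y)*.891,.454]);n=np.array([-.454*np.cos(y),-.454*np.sin(y),.891]);e2=np.cross(n,e1)
  T=np.array([.593,-.120,.212])
  for s in (0,.01):
    B=[]
    for p in((247,322),(598,300),(600,367),(262,385)):
        e,v=ray(d,f(p)); B.append(e+v*((T+s*n-e)@n)/(v@n))
    B=np.array(B); v=B[1]-B[0];v2=B[2]-B[3]
    print(yw,s,"c",B.mean(0).round(4),"len",np.linalg.norm(v).round(4),np.linalg.norm(v2).round(4),"w",np.linalg.norm(B[1]-B[2]).round(4),np.linalg.norm(B[0]-B[3]).round(4),"ang",[np.degrees(np.arctan2(x@e2,x@e1)).round(1) for x in(v,v2)])
E
```

```text
handle (np.float64(-6.611940549327571), np.float64(0.07392570445940973))
-9 0 c [ 0.5931 -0.119   0.212 ] len 0.0606 0.059 w 0.0121 0.0117 ang [np.float64(108.0), np.float64(107.4)]
-9 0.01 c [ 0.5859 -0.1186  0.2196] len 0.0581 0.0566 w 0.0116 0.0112 ang [np.float64(108.0), np.float64(107.4)]
-10.5 0 c [ 0.5931 -0.1189  0.212 ] len 0.0605 0.059 w 0.0121 0.0117 ang [np.float64(109.1), np.float64(108.6)]
-10.5 0.01 c [ 0.5859 -0.1185  0.2195] len 0.058 0.0566 w 0.0116 0.0112 ang [np.float64(109.1), np.float64(108.6)]
```

View pics/w10b.png

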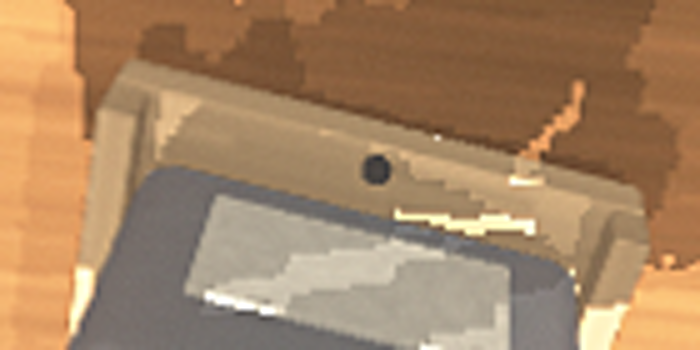

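```bash
python3 - <<'E'
from h import *
import pickle
D=pickle.load(open("d6.pkl","rb"));d=D["wrist"]
f=lambda p:(215+p[0]/5-.4,90+p[1]/5-.4)
def yo(a,b):
    v=b-a; return (np.degrees(np.arctan2(v[1],v[0]))-90).round(2), np.linalg.norm(v).round(4)
print("base z0",yo(plane(d,f((122,62)),0),plane(d,f((640,190)),0)))
print("z18 inner",yo(plane(d,f((150,165)),.018),plane(d,f((575,265)),.018)))
print("label",[yo(plane(d,f((218,195)),z),plane(d,f((512,270)),z)) for z in(.04,)])
w=pickle.load(open("d1.pkl","rb"))["wrist"]
g=lambda p:(200+p[0]/5-.4,195+p[1]/5-.4)
print("handle w1",yo(plane(w,g((80,610)),.17),plane(w,g((330,660)),.17)))
print("rear edge w1",yo(plane(w,g((40,545)),.148),plane(w,g((430,632)),.148)))
S=pickle.load(open("d5.pkl","rb"))["side"];save(S,"s9.png",(280,170,370,280),6)
print("screw",plane(d,f((376,170)),.018))
E
```

```text
base z0 (np.float64(-7.97), np.float64(0.1503))
z18 inner (np.float64(-7.45), np.float64(0.1224))
label [(np.float64(-8.65), np.float64(0.0808))]
handle w1 (np.float64(-7.72), np.float64(0.0641))
rear edge w1 (np.float64(-9.1), np.float64(0.1065))
screw [ 0.59624389 -0.12032981  0.018     ]
```

View pics/s9.png

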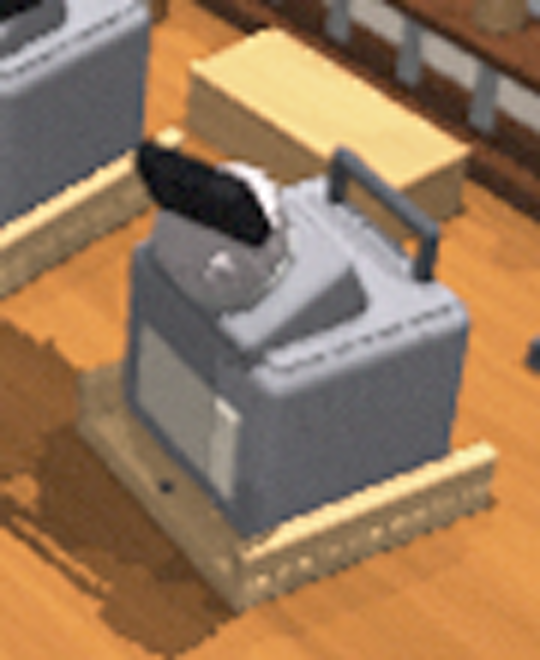

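```bash
cat >> h.py <<'E'
yw=np.radians(-8.);e1=np.array([np.cos(yw)*.891,np.sin(yw)*.891,.454]);n=np.array([-.454*np.cos(yw),-.454*np.sin(yw),.891]);e2=np.cross(n,e1)
T0=np.array([.5931,-.119,.212])
def target(deg):
    a=np.radians(deg); x=np.cos(a)*e1+np.sin(a)*e2; y=-n; return np.c_[x,y,np.cross(x,y)]
def togo(deg,P):
    o=r.observe(); R=Ro.from_euler('xyz',o["orientation"]).as_matrix()
    return Ro.from_matrix(target(deg)@R.T).as_rotvec(), P-o["position"]
E
python3 - <<'E'
from h import *
print(togo(197.3,T0+.08*n), T0+.08*n, n)
E
```

```text
(array([-0.72597757,  0.10721137,  1.46823239]), array([-0.00010906, -0.00114892, -0.00111634])) [ 0.55713346 -0.11394523  0.28328   ] [-0.4495817   0.06318459  0.891     ]
```

>>> arm_command(commands=[[-0.06,0.009,0.122,0,-0.001,-0.001,-1],[-0.12,0.018,0.244,0,-0.001,-0.001,-1],[-0.18,0.027,0.366,0,-0.001,-0.001,-1],[-0.241,0.036,0.488,0,-0.001,-0.001,-1],[-0.302,0.045,0.61,0,-0.001,-0.001,-1],[-0.362,0.054,0.732,0,-0.001,-0.001,-1],[-0.423,0.062,0.855,0,-0.001,-0.001,-1],[-0.483,0.071,0.977,0,-0.001,-0.001,-1],[-0.543,0.08,1.099,0,-0.001,-0.001,-1],[-0.604,0.089,1.221,0,-0.001,-0.001,-1],[-0.665,0.098,1.344,0,-0.001,-0.001,-1],[-0.726,0.107,1.468,0,-0.001,-0.001,-1]])

```text
time_s: 12.6
position: [0.5571, -0.1134, 0.285]
orientation: [-1.418, 0.45, -2.938]
contact_force: [0.1, -1.3, -1.4]
opening: 0.0873
```

```bash
python3 - <<'E'
from h import *
import pickle
d={k:cam(k) for k in("scene","side","wrist")}
pickle.dump(d,open("d7.pkl","wb"))
print(togo(197.3,T0+.08*n),r.observe()["joint_pos"])
save(d["wrist"],"w11.png");save(d["side"],"s11.png",(220,100,380,260),5)
E
```

```text
(array([-0.00169292,  0.00252726,  0.00229505]), array([ 7.33976223e-07, -4.46059312e-04, -1.39210166e-03])) [ 0.15035966  0.02013872 -0.47057733  0.22034071 -0.63510119 -0.13896025]
```

View pics/w11.png

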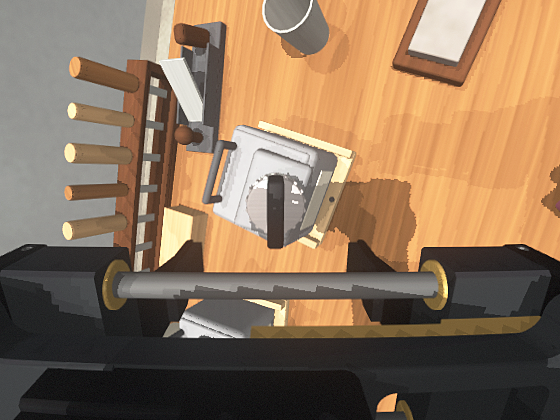

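View pics/s11.png

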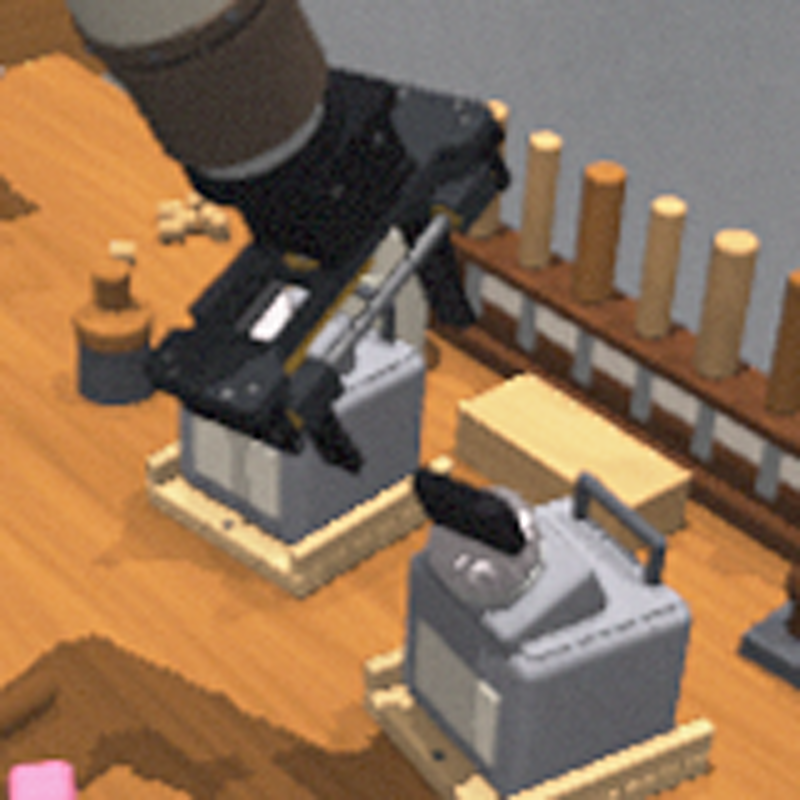

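>>> arm_command(commands=[[0,0.002,0.002,0.008,-0.001,-0.017,-1],[0,0.002,0.002,0.018,-0.003,-0.037,-1],[0,0.002,0.002,0.028,-0.004,-0.057,-1],[0,0.002,0.002,0.036,-0.005,-0.073,-1],[0,0.002,0.002,0.042,-0.006,-0.085,-1],[0,0.002,0.002,0.046,-0.007,-0.093,-1],[0,0.002,0.002,0.048,-0.007,-0.097,-1],[0,0.002,0.002,0.048,-0.007,-0.097,-1]])

```text
time_s: 13.55
position: [0.6051, -0.1205, 0.1876]
orientation: [-1.423, 0.449, -2.947]
contact_force: [-0.3, 0.3, 0.5]
opening: 0.0872
```

```bash
python3 - <<'E'
from h import *
d={k:cam(k) for k in("side","wrist")}
o=r.observe();print(togo(197.3,T0-.027*n),o["contact_force"],o["opening"])
save(d["wrist"],"w12.png");save(d["side"],"s12.png",(250,140,370,260),6)
E
```

```text
(array([-0.00200411,  0.00188601,  0.00065193]), array([-0.00014522, -0.00028859, -0.00056006])) [-0.06250974  0.68105482  0.02390408] 0.08716164488256707
```

View pics/w12.png

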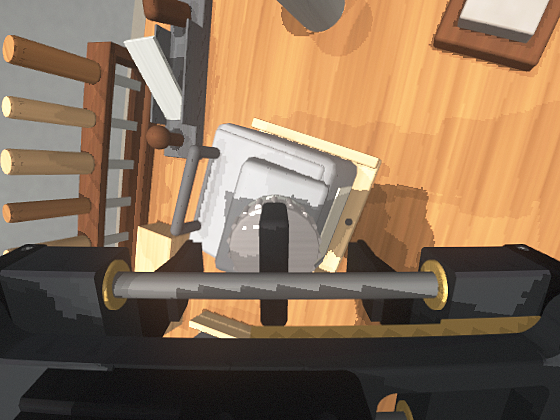

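View pics/s12.png

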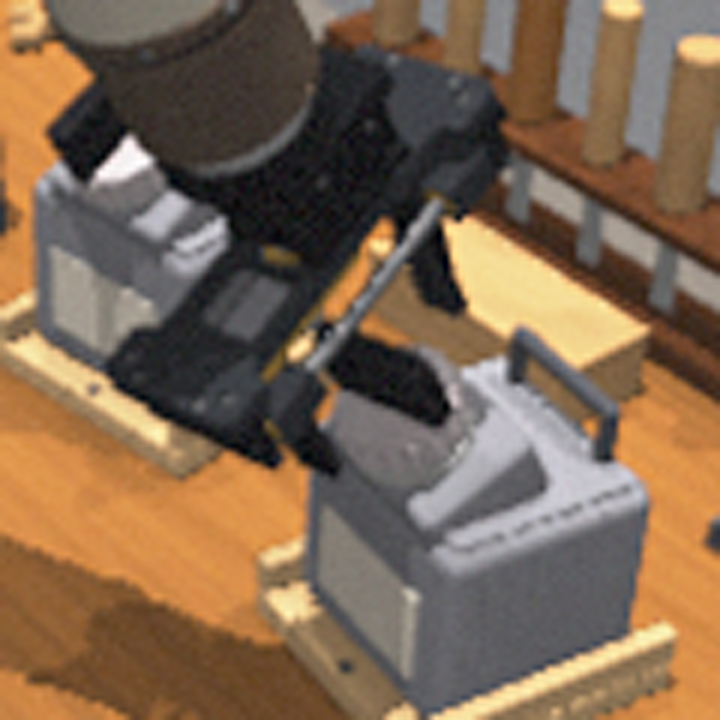

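>>> arm_command(commands=[[0,0,0,0,0,0,0],[0,0,0,0,0,0,0.7],[0,0,0,0,0,0,1],[0,0,0,0,0,0,1],[0,0,0,0,0,0,1],[0,0,0,0,0,0,1],[0,0,0,0,0,0,1],[0,0,0,0,0,0,1],[0,0,0,0,0,0,1],[0,0,0,0,0,0,1]], force=50)

```text
time_s: 14.65
position: [0.6055, -0.1204, 0.1886]
orientation: [-1.422, 0.451, -2.946]
contact_force: [2.4, 1.7, 0.5]
opening: 0.0151
```

```bash
python3 - <<'E'
from h import *
o=r.observe();print(togo(197.3,T0-.027*n),o["contact_force"],o["ft_torque"],o["opening"],o["position"])
E
```

```text
(array([-0.00209685,  0.00227044,  0.00055508]), array([-0.00028512, -0.00031762, -0.00061623])) [2.41844518 1.70143265 0.48612905] [ 0.28480814 -0.24916038  0.11062492] 0.015074536316514078 [ 0.60552383 -0.12038836  0.18855923]
```

>>> arm_command(commands=[[0.045,-0.006,-0.089,0,0,0,1],[0.09,-0.013,-0.178,0,0,-0.0004,1],[0.135,-0.019,-0.267,0.0003,0,-0.0007,1],[0.18,-0.025,-0.356,0.0004,0,-0.001,1],[0.225,-0.032,-0.445,0.0005,0,-0.0011,1],[0.225,-0.032,-0.445,0.0005,0,-0.0011,1]])

```text
time_s: 15.25
position: [0.6064, -0.1204, 0.1876]
orientation: [-1.673, 0.465, 2.779]
contact_force: [1.2, -1.0, -0.2]
opening: 0.0145
```

```bash
python3 - <<'E'
from h import *
d=cam("wrist");save(d,"w13.png")
o=r.observe();print(togo(197.3-28.65,T0-.027*n-.00125*n),o["contact_force"],o["ft_torque"],o["opening"],o["joint_pos"])
E
```

```text
(array([-0.00046855,  0.00381434, -0.00087805]), array([-0.00055343, -0.00042353, -0.00078396])) [ 1.55490235 -0.80368095 -0.53219565] [-0.03486784  0.5935788  -0.18998123] 0.014577394078145432 [ 0.10978607  0.20163664 -0.55651112  0.31653239 -0.36680261 -0.71722619]
```

View pics/w13.png

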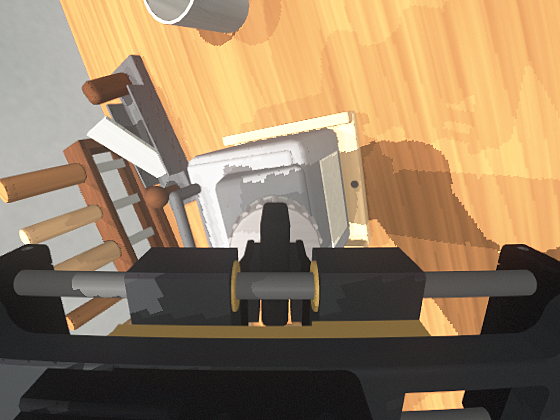

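>>> arm_command(commands=[[0.045,-0.006,-0.089,0,0,-0.0002,1],[0.09,-0.013,-0.178,0.0002,0,-0.0004,1],[0.135,-0.019,-0.267,0.0003,0,-0.0007,1],[0.18,-0.025,-0.356,0.0004,0,-0.001,1],[0.225,-0.032,-0.445,0.0005,0,-0.0012,1],[0.27,-0.038,-0.535,0.0006,0,-0.0014,1],[0.315,-0.044,-0.624,0.0007,0,-0.0016,1],[0.36,-0.05,-0.713,0.0009,0,-0.0018,1],[0.405,-0.057,-0.802,0.001,-0.0001,-0.002,1],[0.45,-0.063,-0.891,0.0011,-0.0002,-0.0022,1],[0.45,-0.063,-0.891,0.0011,-0.0002,-0.0022,1]])

```text
time_s: 16.4
position: [0.6077, -0.1207, 0.1856]
orientation: [-2.016, 0.17, 1.766]
contact_force: [2.8, -2.0, -0.4]
opening: 0.0145
```

```bash
python3 - <<'E'
from h import *
d={k:cam(k) for k in("side","wrist")};save(d["wrist"],"w14.png");save(d["side"],"s14.png",(220,100,380,260),5)
o=r.observe();print(togo(197.3-85.95,T0-.027*n-.00375*n),o["contact_force"],o["ft_torque"],o["opening"],o["joint_pos"])
E
```

```text
(array([ 0.00341746,  0.00310033, -0.00145993]), array([-0.00078922, -0.00024429, -0.00095343])) [ 2.97622033 -2.32823855 -1.69098476] [-0.46445702  0.24251158 -0.34747543] 0.014545976346615376 [ 0.10917607  0.20615604 -0.56118985  0.3312291  -0.35971637 -1.72921822]
```

View pics/w14.png

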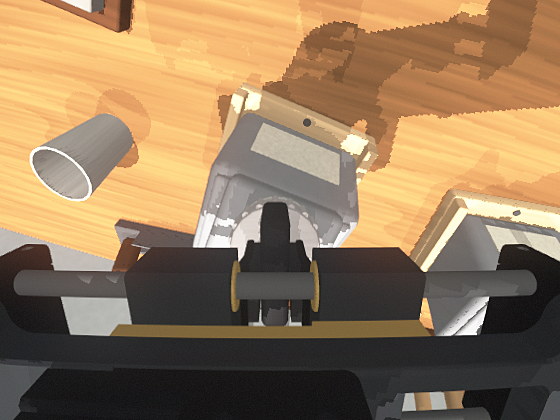

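View pics/s14.png

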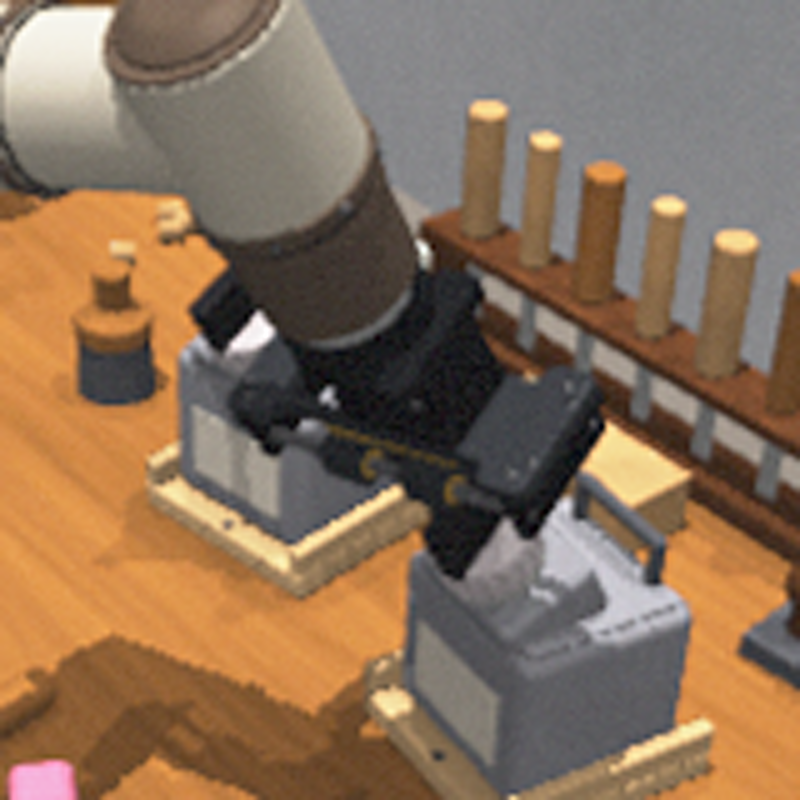

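>>> arm_command(commands=[[0.036,-0.005,-0.071,0,0,-0.0002,1],[0.072,-0.01,-0.143,0.0002,0,-0.0004,1],[0.108,-0.015,-0.214,0.0003,0,-0.0006,1],[0.135,-0.019,-0.267,0.0003,0,-0.0007,1],[0.135,-0.019,-0.267,0.0003,0,-0.0007,1]])

```text
time_s: 17.0
position: [0.6081, -0.1209, 0.1849]
orientation: [-2.044, 0.038, 1.499]
contact_force: [2.7, -3.2, -1.4]
opening: 0.0146
```

```bash
python3 - <<'E'
from h import *
o=r.observe();print(togo(90,T0-.027*n-.0046*n),o["contact_force"],o["ft_torque"],o["ft_torque"]@n,o["joint_efforts"][5],o["opening"],o["joint_pos"][5])
print(np.array(togo(90,T0)[0])@n)
E
```

```text
(array([ 0.03793311, -0.00239694, -0.06784527]), array([-0.00079428, -0.0001345 , -0.00109217])) [ 2.66679447 -3.20968965 -1.41620894] [-0.6132125   0.26605934 -0.34599981] -0.01578586186917268 -0.14664139598608017 0.01456606321955796 -2.029464321435347
-0.07765561250253633
```

>>> arm_command(commands=[[0.0135,-0.0019,-0.0267,0,0,0,1],[0.027,-0.0038,-0.0535,0,0,-0.0001,1],[0.036,-0.005,-0.0713,0,0,-0.0002,1],[0.036,-0.005,-0.0713,0,0,-0.0002,1]])

```text
time_s: 17.4
position: [0.6082, -0.1209, 0.1848]
orientation: [-2.045, 0.002, 1.428]
contact_force: [2.8, -2.8, -0.7]
opening: 0.0144
```

```bash
python3 - <<'E'
from h import *
o=r.observe();print(o["contact_force"],o["ft_torque"],o["joint_efforts"][5],o["opening"],o["joint_pos"][5])
print(np.array(togo(90,T0)[0])@n)
E
```

```text
[ 2.82259513 -2.7900158  -0.68891461] [-0.66395862  0.28510177 -0.27500034] -0.12335001491010189 0.014426659834074394 -2.109604241330045
0.0018569311960796105
```

Still only the friction effort (about 0.12), so I keep going in small steps to find the stop.

>>> arm_command(commands=[[0.009,-0.0013,-0.0178,0,0,0,1],[0.018,-0.0025,-0.0356,0,0,-0.0001,1],[0.027,-0.0038,-0.0535,0,0,-0.0001,1],[0.027,-0.0038,-0.0535,0,0,-0.0001,1]])

```text
time_s: 17.8
position: [0.6082, -0.1209, 0.1847]
orientation: [-2.044, -0.024, 1.376]
contact_force: [1.8, -2.7, -0.5]
opening: 0.0152
```

```bash
python3 - <<'E'
from h import *
o=r.observe();print(o["contact_force"],o["ft_torque"],o["joint_efforts"][5],o["opening"],o["joint_pos"][5])
print(np.array(togo(90,T0)[0])@n)
E
```

```text
[ 1.82217354 -2.74297015 -0.4949299 ] [-1.22013872  0.46847674  0.57871253] -1.134316585958004 0.015209046537837534 -2.1690886981817985
0.0597458132309521
```

Joint-6 effort jumped from 0.12 to 1.13 N m with hardly any further turn, so the cap is at its stop. I'll hold briefly, release, and back off along the axis.

>>> arm_command(commands=[[0,0,0,0,0,0,1],[0,0,0,0,0,0,1],[0,0,0,0,0,0,0.2],[0,0,0,0,0,0,-0.5],[0,0,0,0,0,0,-1],[0,0,0,0,0,0,-1],[0,0,0,0,0,0,-1],[0,0,0,-0.005,0.001,0.009,-1],[0,0,0,-0.018,0.0025,0.036,-1],[0,0,0,-0.036,0.005,0.071,-1],[0,0,0,-0.049,0.007,0.098,-1],[0,0,0,-0.049,0.007,0.098,-1]])

```text
time_s: 19.0
position: [0.5601, -0.1134, 0.2893]
orientation: [-2.055, -0.027, 1.378]
contact_force: [0.9, 0.1, 0.2]
opening: 0.0838
```

```bash
python3 - <<'E'
from h import *
import pickle
d={k:cam(k) for k in("scene","side","wrist")};pickle.dump(d,open("d8.pkl","wb"))
save(d["wrist"],"w15.png",(170,120,390,280),3.6);save(d["side"],"s15.png",(130,80,380,270),3);save(d["scene"],"c15.png",(240,120,440,290),4)
o=r.observe();print(o["position"],o["contact_force"],o["opening"])
E
```

```text
[ 0.55865781 -0.11377134  0.28273825] [-0.20654783  0.24102072 -0.47621239] 0.08615585745939269
```

View pics/w15.png

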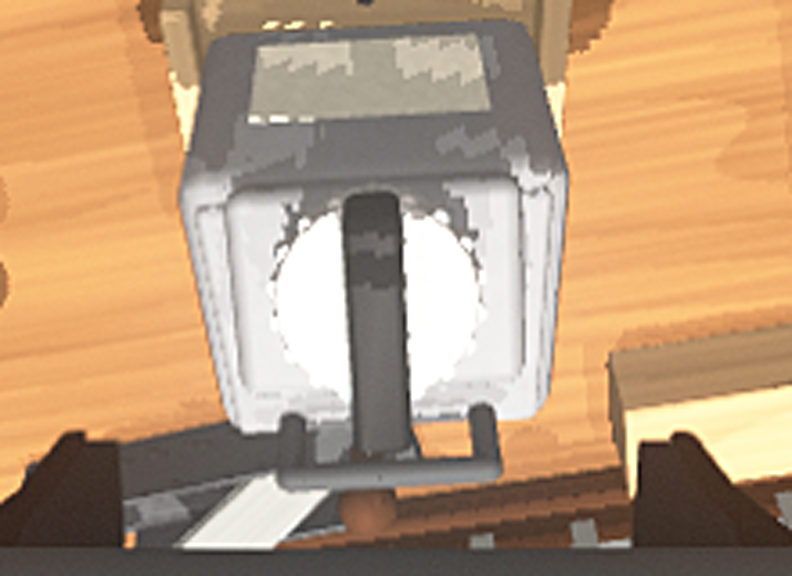

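View pics/s15.png

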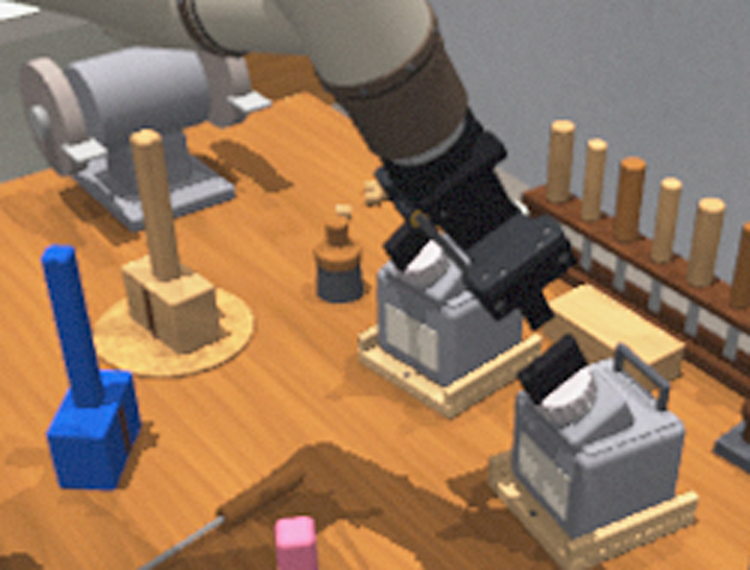

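View pics/c15.png

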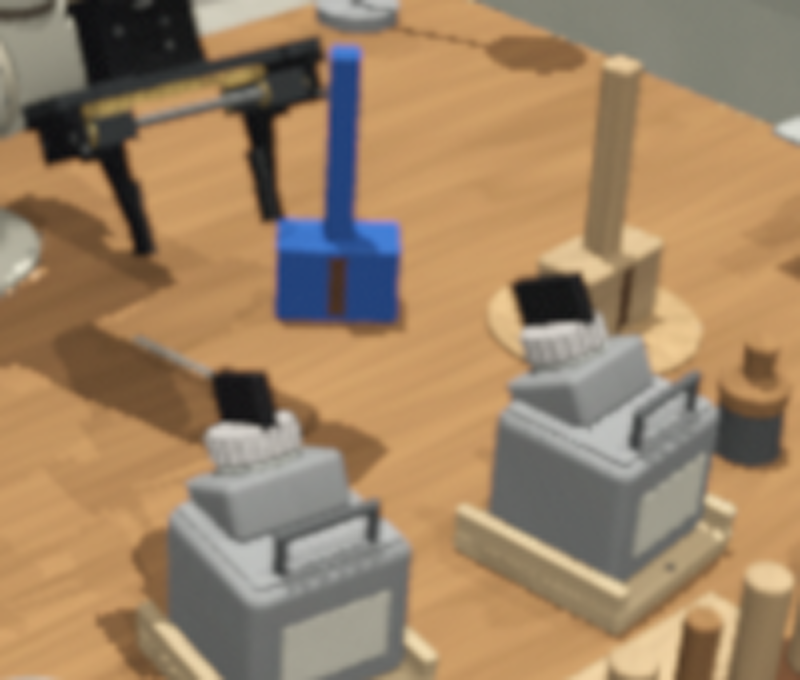

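```bash
python3 - <<'E'
from h import *
import pickle
D=pickle.load(open("d8.pkl","rb"))
print(plane(D["side"],(130+146/3,80+136/3),.256),plane(D["scene"],(240+622/4-.4,120+65/4-.4),.256))
print(r.observe()["time_s"],job.job_done())
E
```

```text
[0.47468049 0.3797501  0.256     ] [0.47926438 0.38110732 0.256     ]
the job is handed in; nothing more can be done
19.15 None
```

The mallet is standing upright on its head on the cork mat, and the loose cap is screwed home. I handed the job in at 19.15 s.

**Mallet:** I gripped the natural-wood mallet by its handle and set it down at (0.475, 0.391) with contact of only about 2 N, then let go and backed straight up. The last side and scene pictures show it upright on the mat.

**Cap:** I turned the loose cap clockwise about its tilted axis by roughly 1.9 rad. The last joint's torque then rose from about 0.12 to 1.13 N m with almost no further turn, which is the stop. After release, the wrist picture shows the bar in line with the can's front-back direction, within about 1°, and the disc down. The twin's cap and the other items in the last pictures look unmoved.

**Disagreement:** My last rough reading of the handle top gave y ≈ 0.380 in both the side and scene views. The mat centre is y ≈ 0.391 by the wrist-camera fit and 0.390 by the side fit, so the mallet may be up to about 1 cm off centre. I got that reading in the same script that handed the job in, so I couldn't correct it.

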